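# Close tea jars away in the airtight chest

## Robot

A 6-joint arm with a two-finger parallel gripper is mounted at the origin on the work surface. World frame = base frame: x ahead of the robot, y to its left, z up, the work surface at z = 0. Lengths are in mm, angles in rad, forces in N, time in s.
With the tool pointing down it reaches from about 350 to 975 mm from the base axis. Payload 7.1 kg.
Tool frame: the origin (TCP) lies between the finger pads; the fingertips stand 17 mm ahead of it and the grasp point (between the pads) lies 2 mm behind it; z points along the fingers, y is the line along which they close (so a half turn about z gives the same grasp; the last joint's range is limited). The gripper opens to 88 mm and grips with 3 to 60 N. Pads are 20 mm wide; open, the fingers measure 115 mm over their backs; the gripper's body (75 mm by 178 mm) begins 61 mm behind the grasp point.
Start: joints at [1.214, 0.423, 1.63, -0, 1.089, -0.019], TCP at [207.101, 589.673, 239.675] pointing down, gripper open.
Joint ranges: [-3, 3], [-0.9, 2.11], [0.09, 2.58], [-1.31, 4.45], [0.11, 2.69], [-2.54, 2.54]. Speed limits (rad/s): [2.39, 2.39, 3.01, 3.14, 3.14, 3.14].

## Interface

Orientations are given as a rotation vector (axis times angle).
In Python, from workcell import ctrl, eyes, ticket gives the robot as it stands (ctrl), with the cameras (eyes) and the job (ticket).
- The arm moves only by the shell command python3 jog.py 'ROWS' [OPENING]. ROWS is a JSON list of rows, 1 to 5 of them, each of 6 numbers: dx, dy, dz in mm, then a rotation vector rx, ry, rz in rad; each row shifts and turns the commanded pose from where the row before left it, along the tool's axes as they then stand; what a row does not reach is not made up. A row lasts 1/12 s, in which the tool goes at most 41.7 mm and 0.125 rad, less where a joint would pass 70% of its speed; a pose out of reach is approached as far as the arm can. OPENING is the finger opening in mm, set as the command begins (- or left out keeps the last). The fingers move at their own pace and stop on an object; the grip force is fixed at half the most. Time passes only in rows, so rows that do not move let the fingers close. It prints the time, the measured TCP pose, the force, the opening and the grip force at its end. Input that does not fit is refused with a message, and nothing moves.
- ctrl.get_obs(): the state, without advancing time (a new reading comes with each control period).
- eyes.get_image(name): name is "scene" or "top" or "wrist"; returns a dict with "img" (384x512x3 uint8, red, green, blue), "fx", "fy", "cx", "cy" (pixels), "R" (3x3) and "t" (3): a world point X has camera coordinates R X + t. Camera axes: x right, y down, z forward; pixel columns grow to the right and rows downward; lengths in mm; the calibration is good to about 2 mm. A picture is of the moment at which its call begins. There is no depth.
- ticket.close_job(): hands the job in; it is judged then, once.
The state is a dict: "t": time; "qpos": joint angles; "qvel": joint speeds; "joint_torque": joint torques, N m; "ee_pos": TCP position; "orientation": TCP orientation; "ft_force": force on the tool from outside, world axes, zero at the start; "moment": the same for the moment, N m; "width": finger opening in mm; "grasp_force": force on a finger pad.
Only numpy, scipy, OpenCV 4.12 (cv2) and the standard library are available. Lean on these libraries where they do the work, as an engineer would, in place of code of your own. Each camera call takes 0.05 s, during which the arm holds its last target. There are 200 camera calls.

## Task

Stand every tea jar upright inside the wooden chest. Then close it: with the lid's other edge raised, hook its thin tongue edge under the chest's overhanging lip, swing the lid down so it lies squarely on the chest, and press it home at each corner until the rubber seal is fully down all round. Leave the caddy, lid rest and bowl where they are.

Things in the scene. Friction and masses are not known exactly. Their poses are not given: they have to be found in the camera images.
- chest: fixed open wooden chest, 190 (x) by 260 (y) mm, origin at the centre of its underside, z up; its -x side, with the dark lip, faces the robot. Inside 162 (x) by 220 (y). Rims, 20 wide at the sides and 14 at the ends, are 72 high; four rubber corner pads stand 5 proud on the side rims. Nothing guides the lid sideways (y)
- chest_floor (a point): centre of the chest's inner floor, at chest (0, 0, 8)
- lip (a point): middle of the lower inner edge of the lip that overhangs along the chest's whole -x side, at chest (-69, 0, 90). The lip is 8 thick and runs back 18 to an upright whose inner face is at x = -87
- stop (a point): middle of the upper inner edge of the low stop along the chest's +x side, at chest (87, 0, 82); it keeps a closed lid from sliding out
- lid: loose wooden lid, 168 (x) by 256 (y), 400 g, 10 thick, but along its -x edge a tongue 20 wide and only 5 thick (undersides flush). Origin at the centre of the underside, z up. Dark handle bar across its middle: 16 (x) by 76 (y), from 10 to 38 above the underside. Starts flat on the table. Closed, its axes agree with the chest's, 3 mm play either way in x
- tongue (a point): middle of the tongue's outer lower edge, at lid (-84, 0, 0)
- jar1: squat brown stoneware tea jar: body 56 diameter and 30 high, topped by a turned pale wooden knob 22 diameter and 20 high (total height 50), about 150 g; origin at the centre of its underside, z up. Four to six jars are present, the others are absent
- jar2: squat brown stoneware tea jar: body 56 diameter and 30 high, topped by a turned pale wooden knob 22 diameter and 20 high (total height 50), about 150 g; origin at the centre of its underside, z up. Four to six jars are present, the others are absent
- jar3: squat brown stoneware tea jar: body 56 diameter and 30 high, topped by a turned pale wooden knob 22 diameter and 20 high (total height 50), about 150 g; origin at the centre of its underside, z up. Four to six jars are present, the others are absent
- jar4: squat brown stoneware tea jar: body 56 diameter and 30 high, topped by a turned pale wooden knob 22 diameter and 20 high (total height 50), about 150 g; origin at the centre of its underside, z up. Four to six jars are present, the others are absent
- jar5: squat brown stoneware tea jar: body 56 diameter and 30 high, topped by a turned pale wooden knob 22 diameter and 20 high (total height 50), about 150 g; origin at the centre of its underside, z up. Four to six jars are present, the others are absent
- jar6: squat brown stoneware tea jar: body 56 diameter and 30 high, topped by a turned pale wooden knob 22 diameter and 20 high (total height 50), about 150 g; origin at the centre of its underside, z up. Four to six jars are present, the others are absent
- seal_nl (a joint): m; near left (lip side, +y) corner pad of the rubber seal, 36 (x) by 18, centred at chest (-50, +119). 0 = 5 mm proud of the rim (top at 77), 0.005 = pushed level with the rim. Slides stiffly (yields at about 9 N), does not spring back, the lid's weight alone does not move it; it is pushed down by pressing on the lid above it
- seal_nr (a joint): m; near right (lip side, -y) corner pad of the rubber seal, 36 (x) by 18, centred at chest (-50, -119). 0 = 5 mm proud of the rim (top at 77), 0.005 = pushed level with the rim. Slides stiffly (yields at about 9 N), does not spring back, the lid's weight alone does not move it; it is pushed down by pressing on the lid above it
- seal_fl (a joint): m; far left (stop side, +y) corner pad of the rubber seal, 36 (x) by 18, centred at chest (+50, +119). 0 = 5 mm proud of the rim (top at 77), 0.005 = pushed level with the rim. Slides stiffly (yields at about 9 N), does not spring back, the lid's weight alone does not move it; it is pushed down by pressing on the lid above it
- seal_fr (a joint): m; far right (stop side, -y) corner pad of the rubber seal, 36 (x) by 18, centred at chest (+50, -119). 0 = 5 mm proud of the rim (top at 77), 0.005 = pushed level with the rim. Slides stiffly (yields at about 9 N), does not spring back, the lid's weight alone does not move it; it is pushed down by pressing on the lid above it
- caddy: red lacquered caddy, 66 diameter, 66 high, no knob, standing among the jars; origin at the centre of its underside; leave it alone
- lid_rest: green bronze lid rest, a spool 52 diameter and 48 high, standing among the jars; origin at the centre of its underside; leave it alone
- bowl: black tea bowl, 120 across the rim, 78 high; origin at the centre of its underside; leave it alone

How it is judged (in metres and radians):
On the way, in this order (a step that is already met when the one before it is completed fails the run):
1. every jar that is present stands upright inside the chest (x of jar1 in the frame of chest between -0.081 and 0.081 m and y of jar1 in the frame of chest between -0.11 and 0.11 m and z of jar1 in the frame of chest between 0 and 0.02 m and angle between each of jar1, jar2, jar3, jar4, jar5, jar6's own z axis and vertical below 0.2 rad and x of jar2 in the frame of chest between -0.081 and 0.081 m and y of jar2 in the frame of chest between -0.11 and 0.11 m and z of jar2 in the frame of chest between 0 and 0.02 m and x of jar3 in the frame of chest between -0.081 and 0.081 m and y of jar3 in the frame of chest between -0.11 and 0.11 m and z of jar3 in the frame of chest between 0 and 0.02 m and x of jar4 in the frame of chest between -0.081 and 0.081 m and y of jar4 in the frame of chest between -0.11 and 0.11 m and z of jar4 in the frame of chest between 0 and 0.02 m and x of jar5 in the frame of chest between -0.081 and 0.081 m and y of jar5 in the frame of chest between -0.11 and 0.11 m and z of jar5 in the frame of chest between 0 and 0.02 m and x of jar6 in the frame of chest between -0.081 and 0.081 m and y of jar6 in the frame of chest between -0.11 and 0.11 m and z of jar6 in the frame of chest between 0 and 0.02 m), for 0.2 s.
2. the lid's tongue is under the chest's lip, at least 7 mm in, while the lid's other edge is still raised (lid tilted more than 0.06 rad) (x of tongue in the frame of chest below -0.076 m and z of tongue in the frame of chest between 0.066 and 0.088 m and y of tongue in the frame of chest between -0.01 and 0.01 m and angle between lid's own z axis and vertical above 0.06 rad), for 0.1 s.
At the end, for the whole second after the job is handed in: All jars stand upright inside the chest; the lid lies flat on it (within 0.03 rad), its tongue at least 7 mm under the lip, centred across within 10 mm, square within 0.08 rad; all four seal corners are pushed down more than 3.5 of their 5 mm; lid at rest (all of step 1 and x of tongue in the frame of chest below -0.076 m and z of tongue in the frame of chest between 0.066 and 0.088 m and y of tongue in the frame of chest between -0.01 and 0.01 m and angle between lid's own z axis and vertical below 0.03 rad and angle between the x axis of lid and the x axis of chest, either way round below 0.08 rad and linear speed of lid below 0.02 m/s and z of lid in the frame of chest below 0.077 m and value of joint each of seal_nl, seal_nr, seal_fl, seal_fr above 0.0035 m); the robot touches nothing.
It fails at once if the caddy, lid rest, or bowl is shifted by more than 60 mm or knocked over (distance of any of caddy, lid_rest, bowl from where it was at the start of the episode above 0.06 m or angle between any of caddy, lid_rest, bowl's own z axis and vertical above 0.7 rad).
Of jar1, jar2, jar3, jar4, jar5, jar6 only 4 to 6 are there at a start; the rules pass over those that are not, and their reading is None.
At some moment in a run one of jar1, jar2, jar3, jar4, jar5, jar6 may be knocked a few centimetres aside while the robot is not near it.
Once in a run the grip may slacken for a moment while it holds something.
It also fails if it takes over 208 s, if anything falls off the work surface, if the arm or the gripper's body presses on something with over 40 N, if the wrist force passes 120 N, or if a joint passes its speed limit or range.

## Working session

There is one attempt and no reset: what is moved stays moved. The work goes in short steps, Python scripts to look and compute and a shell command to move; the robot and the scene stay as the last step left them, time stands still between calls to the robot, and variables do not carry over. Pictures are saved under pics/ and viewed, at most 14 in all, crops included, and the job is handed in when it is done.

```bash
ls; mkdir -p pics
python3 - <<'E'
from workcell import ctrl, eyes, ticket
import cv2,numpy as np
for n in("scene","top"):
    d=eyes.get_image(n); cv2.imwrite(f"pics/{n}0.png",d["img"][:,:,::-1]); np.savez(f"{n}0.npz",**d)
    print(n,d["fx"],d["cx"],d["cy"],np.round(d["R"],3).tolist(),np.round(d["t"],1), np.round(-np.array(d["R"]).T@d["t"]))
o=ctrl.get_obs();print(o)
E
```

```text
jog.py
pics
workcell.py
scene 366.55569144884936 250.14957321629052 193.53573522362797 [[0.879, 0.476, 0.002], [0.284, -0.521, -0.805], [-0.383, 0.709, -0.593]] [-491.9 -106.5 1299.9] [ 960. -742.  686.]
top 446.6815150288071 262.035176347073 187.4429263640483 [[0.014, -1.0, 0.017], [-0.992, -0.016, -0.124], [0.124, -0.015, -0.992]] [ -36.3  548.1 1388.4] [ 372.   -6. 1446.]
{'t': 0.1, 'qpos': array([ 1.21403527e+00,  4.23733813e-01,  1.63056893e+00,  1.12528026e-05,
        1.08863194e+00, -1.89797923e-02]), 'qvel': array([-0.00016862, -0.00213687, -0.00198401, -0.00085112,  0.0010538 ,
       -0.00114106]), 'joint_torque': array([ 8.63566243e-05, -5.45613670e+01, -2.74325252e+01,  6.46108598e-02,
        1.87602988e-02, -3.57441070e-05]), 'ee_pos': array([206.92062639, 589.26159938, 239.01607852]), 'orientation': array([-5.28030955e-01, -3.09663481e+00,  2.06787081e-03]), 'ft_force': array([-0.34610606, -0.00211427, -0.96901205]), 'moment': array([-0.01598501,  0.02806502, -0.01929086]), 'grasp_force': 0.0, 'width': 87.9308943508904}
```

View pics/top0.png

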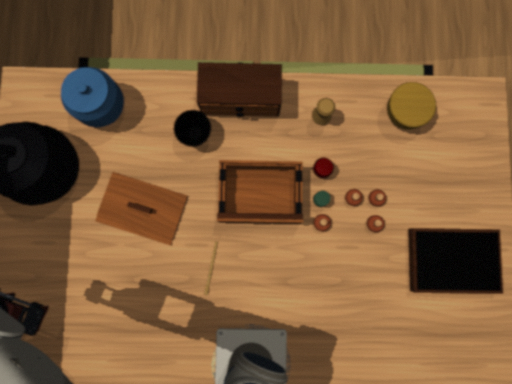

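View pics/scene0.png

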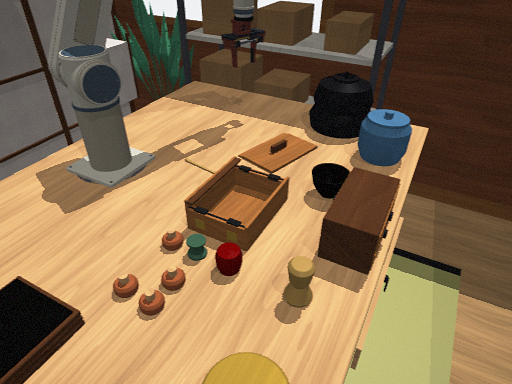

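```bash
cat > h.py <<'E'
import numpy as np, cv2
from scipy.spatial.transform import Rotation as Ro
def ray(d,u,v):
    R=np.array(d["R"]);t=np.array(d["t"]);c=-R.T@t
    w=R.T@np.array([(u-d["cx"])/d["fx"],(v-d["cy"])/d["fy"],1.]);return c,w
def onz(d,u,v,z):
    c,w=ray(d,u,v);return c+w*(z-c[2])/w[2]
def proj(d,X):
    p=np.array(d["R"])@np.array(X,float)+np.array(d["t"]);return np.array([d["fx"]*p[0]/p[2]+d["cx"],d["fy"]*p[1]/p[2]+d["cy"]])
E
python3 - <<'E'
from h import *
d=dict(np.load("top0.npz")); im=d["img"]; bgr=np.ascontiguousarray(im[:,:,::-1])
hsv=cv2.cvtColor(bgr,cv2.COLOR_BGR2HSV)
for p in [(322,222),(322,225),(377,198),(110,200),(141,208),(260,190),(150,260),(230,220),(323,167),(322,199),(222,170)]: print(p,hsv[p[1],p[0]])
# jars
m=((hsv[:,:,0]<9)&(hsv[:,:,1]>100)&(hsv[:,:,2]>70)).astype(np.uint8)
n,l,s,c=cv2.connectedComponentsWithStats(m[150:250,300:400].copy())
for i in range(1,n):
    if s[i,4]>20: print(s[i],c[i]+[300,150],onz(d,*(c[i]+[300,150]),22).round())
a=cv2.resize(bgr[155:255,90:310],None,fx=3.6,fy=3.6,interpolation=cv2.INTER_CUBIC)
cv2.imwrite("pics/crop1.png",a)
E
```

```text
(322, 222) [ 16 130 185]
(322, 225) [ 13 156 129]
(377, 198) [ 14 144 131]
(110, 200) [ 12 183 135]
(141, 208) [ 10 167  67]
(260, 190) [ 12 185 128]
(150, 260) [ 15 137 183]
(230, 220) [ 13 187 116]
(323, 167) [  0 246  89]
(322, 199) [68 87 70]
(222, 170) [ 8 54 19]
[ 15   8  19  17 200] [323.885 165.75 ] [ 624. -228.   22.]
[47 41  7 11 22] [349.31818182 196.77272727] [ 524. -309.   22.]
[15 69  7 10 21] [317.33333333 223.85714286] [ 436. -206.   22.]
```

View pics/crop1.png

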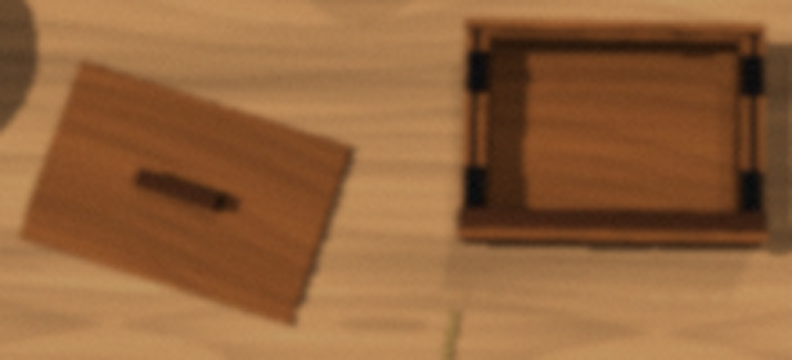

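```bash
cat >> h.py <<'E'
def pose(o):
    return np.array(o["ee_pos"],float),Ro.from_rotvec(o["orientation"])
def delta(o,p,yaw,tilt=0):
    """tool-axes shift and turn to TCP p with tool y at world yaw, then tilted by tilt about tool x"""
    P,R=pose(o); c,s=np.cos(yaw),np.sin(yaw)
    T=Ro.from_matrix(np.array([[-s,c,0],[c,s,0],[0,0,-1]]))*Ro.from_rotvec([tilt,0,0])
    return R.inv().apply(np.array(p)-P).round(1),(R.inv()*T).as_rotvec().round(3)
E
python3 jog.py '[[0,0,-16,0,0,0.123],[0,0,-16,0,0,0.123],[0,0,-16,0,0,0.123],[0,0,-16,0,0,0.123],[0,0,-16,0,0,0.123]]' 80
python3 jog.py '[[0,0,-16,0,0,0.123],[0,0,-16,0,0,0.123],[0,0,-16,0,0,0.123],[0,0,-16,0,0,0.123],[0,0,-16,0,0,0.123]]'
python3 jog.py '[[-29,30,0,0,0,0],[-29,30,0,0,0,0],[-29,30,0,0,0,0],[-29,30,0,0,0,0],[-29,30,0,0,0,0]]'
python3 jog.py '[[-29,30,0,0,0,0],[-29,30,0,0,0,0],[-29,30,0,0,0,0],[-29,30,0,0,0,0],[0,0,0,0,0,0]]'
python3 - <<'E'
from h import *
from workcell import ctrl, eyes, ticket
o=ctrl.get_obs();print(o["ee_pos"],o["qpos"],delta(o,[480,330,400],0))
d=eyes.get_image("wrist");cv2.imwrite("pics/w1.png",d["img"][:,:,::-1]);np.savez("w1.npz",**d)
print(-np.array(d["R"]).T@d["t"],np.round(d["R"],2).tolist(),d["fx"])
t=dict(np.load("top0.npz")); hsv=cv2.cvtColor(np.ascontiguousarray(t["img"][:,:,::-1]),cv2.COLOR_BGR2HSV)
m=((hsv[:,:,2]<30)).astype(np.uint8)[155:235,210:310].copy()
n,l,s,c=cv2.connectedComponentsWithStats(m)
for i in range(1,n):
    if s[i,4]>8: print(s[i],onz(t,*(c[i]+[210,155]),77).round(1))
m=((hsv[:,:,1]>162)).astype(np.uint8)[165:250,90:195].copy()
k=max(cv2.findContours(m,cv2.RETR_EXTERNAL,cv2.CHAIN_APPROX_NONE)[0],key=cv2.contourArea)
b=cv2.boxPoints(cv2.minAreaRect(k))+[90,165]; q=np.array([onz(t,*x,10)[:2] for x in b]);print(b,q.round(),np.linalg.norm(np.diff(q,axis=0),axis=1),q.mean(0))
E
```

```text
t: 0.52
ee_pos: [207.0, 589.3, 319.9]
orientation: [1.449, 2.787, -0.002]
ft_force: [-0.0, 0.3, -0.2]
width: 79.8
grasp_force: 0.0
t: 0.93
ee_pos: [207.0, 589.4, 400.0]
orientation: [2.225, 2.218, -0.001]
ft_force: [0.7, -0.3, -0.0]
width: 80.0
grasp_force: 0.0
t: 1.35
ee_pos: [358.1, 443.7, 399.4]
orientation: [2.217, 2.225, -0.001]
ft_force: [1.0, 1.1, -0.4]
width: 79.7
grasp_force: 0.0
t: 1.77
ee_pos: [481.5, 325.1, 399.2]
orientation: [2.223, 2.217, -0.001]
ft_force: [-0.3, 0.3, 0.3]
width: 80.2
grasp_force: 0.0
[481.5321735 325.1107895 399.171108 ] [ 0.57458917  0.21572375  1.55147405 -0.00245554  1.37469745  0.57761499] (array([ 4.9, -1.5, -0.8]), array([ 0.001,  0.002, -0.003]))
[480.71284868 409.0171195  543.55761768] [[1.0, -0.0, 0.0], [-0.0, -0.95, 0.3], [-0.0, -0.3, -0.95]] 285.21791573456034
[11 15  4 10 39] [582.   95.8  77. ]
[87 16  4 10 38] [ 581.7 -139.9   77. ]
[10 47  5 10 40] [482.2  96.   77. ]
[86 48  5 10 45] [ 482.4 -139.2   77. ]
[[ 94.92247009 220.36243057]
 [111.09107971 170.84606647]
 [187.08994293 195.66202164]
 [170.92133331 245.17838287]] [[437. 503.]
 [598. 461.]
 [521. 213.]
 [362. 259.]] [166.18582804 259.72450639 165.41295023] [479.44656726 359.01065501]
```

View pics/w1.png

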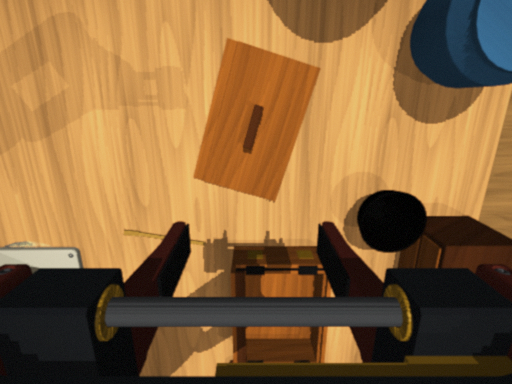

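Run:
```python
from h import *
d=dict(np.load("w1.npz")); bgr=np.ascontiguousarray(d["img"][:,:,::-1])
a=cv2.resize(bgr[25:215,180:335],None,fx=3.1,fy=3.1,interpolation=cv2.INTER_CUBIC)
lab=cv2.cvtColor(a,cv2.COLOR_BGR2LAB);lab[:,:,0]=cv2.createCLAHE(4,(4,4)).apply(lab[:,:,0]);a=cv2.cvtColor(lab,cv2.COLOR_LAB2BGR)
cv2.imwrite("pics/w1c.png",a)
hsv=cv2.cvtColor(bgr,cv2.COLOR_BGR2HSV)
m=((hsv[:,:,1]>162)).astype(np.uint8)[25:215,180:335].copy()
k=max(cv2.findContours(m,cv2.RETR_EXTERNAL,cv2.CHAIN_APPROX_NONE)[0],key=cv2.contourArea)
b=cv2.approxPolyDP(k,8,True)[:,0]+[180,25]
q=np.array([onz(d,*x,8)[:2] for x in b]);print(b,q.round(),np.linalg.norm(np.diff(q,axis=0),axis=1),q.mean(0))
```

```text
[[227  38]
 [193 176]
 [274 201]
 [320  68]] [[437. 508.]
 [364. 267.]
 [522. 215.]
 [597. 460.]] [251.21975975 166.47810864 256.3731404 ] [480.02846075 362.7222106 ]
```

View pics/w1c.png

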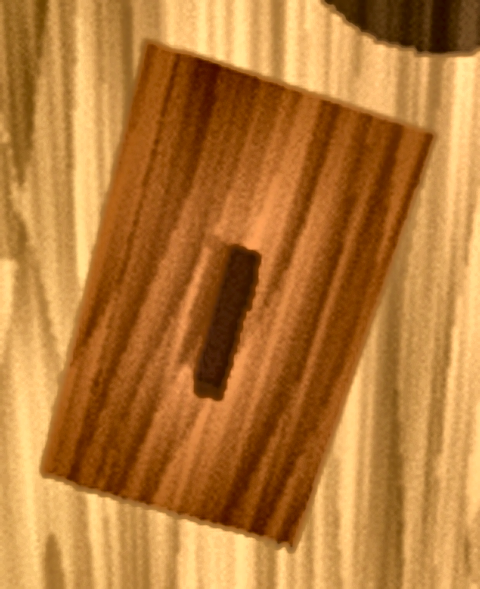

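```bash
python3 jog.py '[[-40,0,0,0,0,0],[-40,0,0,0,0,0],[-40,0,0,0,0,0],[-40,0,0,0,0,0],[-40,0,0,0,0,0]]' 60 >/dev/null
python3 jog.py '[[-40,0,0,0,0,0],[-40,0,0,0,0,0],[-40,0,0,0,0,0],[-40,0,0,0,0,0],[-40,0,0,0,0,0]]' >/dev/null
python3 jog.py '[[-40,0,0,0,0,0],[-40,0,10,0,0,0],[-40,0,10,0,0,0],[-40,0,10,0,0,0],[-40,0,10,0,0,0]]'
python3 jog.py '[[-40,0,10,0,0,0],[0,0,0,0,0,0],[0,0,0,0,0,0]]'
python3 - <<'E'
from h import *
from workcell import ctrl, eyes, ticket
d=eyes.get_image("wrist");cv2.imwrite("pics/w2.png",d["img"][:,:,::-1]);np.savez("w2.npz",**d)
t=dict(np.load("top0.npz"))
for p in [(322,222),(354,197),(377,197),(375,223),(325,199)]:
    X=onz(t,*p,50); print(X.round(),proj(d,X).round())
E
```

```text
t: 3.07
ee_pos: [479.3, -270.8, 359.2]
orientation: [-2.217, -2.226, -0.001]
ft_force: [0.9, -0.2, -0.8]
width: 59.9
grasp_force: 0.0
t: 3.32
ee_pos: [479.1, -310.5, 348.3]
orientation: [-2.219, -2.22, 0.0]
ft_force: [-0.0, -0.2, -0.4]
width: 60.3
grasp_force: 0.0
[ 441. -217.   50.] [228.  93.]
[ 521. -318.   50.] [281. 161.]
[ 522. -391.   50.] [280. 204.]
[ 440. -383.   50.] [231. 200.]
[ 513. -226.   50.] [277. 100.]
```

View pics/w2.png

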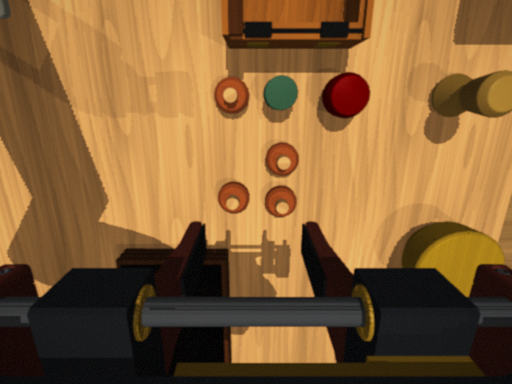

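```bash
cat >> h.py <<'E'
def jars(d,lo=150,r=(0,230),dbg=0):
    hsv=cv2.cvtColor(np.ascontiguousarray(d["img"][:,:,::-1]),cv2.COLOR_BGR2HSV)
    m=((hsv[:,:,0]<13)&(hsv[:,:,1]>lo)&(hsv[:,:,2]>90)).astype(np.uint8); m[r[1]:]=0
    m=cv2.morphologyEx(m,cv2.MORPH_CLOSE,np.ones((2,2)))
    out=[]
    for k in cv2.findContours(m,cv2.RETR_EXTERNAL,cv2.CHAIN_APPROX_NONE)[0]:
        if cv2.contourArea(k)<300: continue
        h=cv2.convexHull(k); f=np.zeros_like(m); cv2.fillPoly(f,[h],1)
        M=cv2.moments(f,True); b=np.array([M["m10"],M["m01"]])/M["m00"]
        f=cv2.erode(f,np.ones((5,5))); kn=f*(hsv[:,:,2]>170)*(hsv[:,:,1]<165)
        n,l,s,c=cv2.connectedComponentsWithStats(kn.astype(np.uint8))
        if n<2: out.append((b,len(k),None)); continue
        i=1+np.argmax(s[1:,4]); out.append((b.round(),M["m00"],onz(d,*b,20)[:2].round(1),c[i].round(),s[i,4],onz(d,*c[i],47)[:2].round(1)))
    return out
E
python3 - <<'E'
from h import *
d=dict(np.load("w2.npz"))
hsv=cv2.cvtColor(np.ascontiguousarray(d["img"][:,:,::-1]),cv2.COLOR_BGR2HSV)
for p in [(230,95),(283,163),(232,109),(282,148),(300,170)]: print(p,hsv[p[1],p[0]])
for j in jars(d): print(j)
E
```

```text
(230, 95) [ 17 147 224]
(283, 163) [ 17 144 228]
(232, 109) [  9 202 145]
(282, 148) [  9 204 171]
(300, 170) [ 16 152 215]
(array([281., 202.]), 772.0, array([ 526.7, -397.7]), array([282., 208.]), np.int32(114), array([ 525.5, -397.8]))
(array([234., 198.]), 766.0, array([ 444. , -390.3]), array([232., 203.]), np.int32(114), array([ 442.5, -390.4]))
(array([283., 160.]), 857.0, array([ 526.7, -322.2]), array([284., 163.]), np.int32(129), array([ 526. , -321.3]))
(array([232.,  96.]), 1025.0, array([ 444.2, -220. ]), array([230.,  94.]), np.int32(160), array([ 442.6, -218.6]))
(array([351.548 ,  95.2592]), 111, None)
```

```bash
python3 jog.py '[[-14.5,7.8,38,0,0,0],[-14.5,7.8,38,0,0,0],[-14.5,7.8,38,0,0,0],[-14.5,7.8,38,0,0,0],[-14.5,7.8,38,0,0,0]]' 44 >/dev/null
python3 jog.py '[[-14.5,7.8,30,0,0,0],[0,0,20,0,0,0],[0,0,0,0,0,0],[0,0,0,0,0,0]]' | grep -E "t:|ee"
python3 - <<'E'
from h import *
from workcell import ctrl, eyes, ticket
o=ctrl.get_obs();print(delta(o,[526,-397.7,50],0))
E
```

```text
t: 4.12
ee_pos: [526.8, -394.8, 109.4]
(array([-3. , -0.8, 59.4]), array([-0.002, -0.002,  0.005]))
```

```bash
python3 jog.py '[[-3,-0.8,30,0,0,0],[0,0,20,0,0,0],[0,0,9,0,0,0],[0,0,0,0,0,0]]' | grep -E "ee|force"
python3 jog.py '[[0,0,0,0,0,0],[0,0,0,0,0,0],[0,0,0,0,0,0],[0,0,0,0,0,0]]' 10 | grep -E "ee|force|width"
python3 jog.py '[[0,0,-30,0,0,0],[0,0,-30,0,0,0],[0,0,-30,0,0,0],[0,0,-30,0,0,0],[0,0,0,0,0,0]]' | grep -E "t:|ee|force|width"
python3 - <<'E'
from h import *
from workcell import ctrl, eyes, ticket
o=ctrl.get_obs();print(delta(o,[570,28,170],0))
E
```

```text
ee_pos: [525.8, -398.8, 50.9]
ft_force: [-0.0, 0.0, 0.4]
grasp_force: 0.0
ee_pos: [526.5, -400.5, 52.2]
ft_force: [1.0, -0.2, 3.9]
width: 21.1
grasp_force: 30.1
t: 5.2
ee_pos: [528.5, -402.3, 177.7]
ft_force: [0.7, -0.8, -1.6]
width: 21.0
grasp_force: 30.0
(array([430.2,  42.7,   5.3]), array([0.008, 0.006, 0.003]))
```

```bash
python3 jog.py '[[39,4,0,0,0,0],[39,4,0,0,0,0],[39,4,0,0,0,0],[39,4,0,0,0,0],[39,4,0,0,0,0]]' >/dev/null
python3 jog.py '[[39,4,0,0,0,0],[39,4,0,0,0,0],[39,4,0,0,0,0],[39,4,0,0,0,0],[39,4,0,0,0,0]]' >/dev/null
python3 jog.py '[[39,4,0,0,0,0],[0,0,0,0,0,0],[0,0,0,0,0,0],[0,0,0,0,0,0]]' | grep -E "t:|ee|force|width"
python3 - <<'E'
from h import *
from workcell import ctrl, eyes, ticket
o=ctrl.get_obs();print(delta(o,[570,28,62],0))
d=eyes.get_image("wrist");cv2.imwrite("pics/w3.png",d["img"][:,:,::-1]);np.savez("w3.npz",**d)
E
```

```text
t: 6.37
ee_pos: [568.0, 29.0, 170.3]
ft_force: [-0.4, 0.7, -2.3]
width: 21.0
grasp_force: 30.0
(array([ -0.9,   2.1, 108.3]), array([-0.001,  0.   ,  0.004]))
```

View pics/w3.png

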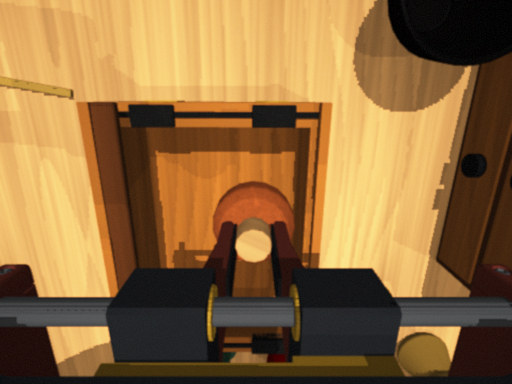

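```bash
python3 - <<'E'
from h import *
d=dict(np.load("w3.npz"));hsv=cv2.cvtColor(np.ascontiguousarray(d["img"][:,:,::-1]),cv2.COLOR_BGR2HSV)
m=(hsv[:,:,2]<45).astype(np.uint8); m=cv2.morphologyEx(m,cv2.MORPH_OPEN,np.ones((9,9)))
n,l,s,c=cv2.connectedComponentsWithStats(m)
for i in range(1,n):
    if s[i,4]>100 and s[i,1]<150: print(s[i],onz(d,*c[i],77).round(1))
E
python3 jog.py '[[-1,2,36,0,0,0],[0,0,36,0,0,0],[0,0,26,0,0,0],[0,0,10,0,0,0],[0,0,0,0,0,0]]' | grep -E "ee|force"
python3 jog.py '[[0,0,0.5,0,0,0],[0,0,0,0,0,0]]' | grep -E "ee|force"
```

```text
[ 388    0  124   65 7035] [715.2 163.4  77. ]
[130 105  44  23 937] [484.1  99.9  77. ]
[253 106  42  21 880] [583.  100.2  77. ]
ee_pos: [568.5, 26.5, 60.5]
ft_force: [0.4, -0.6, -1.9]
grasp_force: 30.0
ee_pos: [571.3, 27.3, 63.1]
ft_force: [-0.0, -0.1, -1.7]
grasp_force: 30.0
```

```bash
python3 jog.py '[[0,0,2,0,0,0],[0,0,0,0,0,0]]' | grep -E "ee|ft"
python3 jog.py '[[0,0,2,0,0,0],[0,0,0,0,0,0]]' | grep -E "ee|ft"
python3 jog.py '[[0,0,0,0,0,0],[0,0,0,0,0,0]]' | grep -E "ee|ft"
python3 - <<'E'
from h import *
from workcell import ctrl, eyes, ticket
o=ctrl.get_obs();print(o["qpos"],o["ee_pos"])
E
```

```text
ee_pos: [571.1, 27.9, 61.0]
ft_force: [-0.4, -0.4, -1.5]
ee_pos: [570.5, 28.2, 58.4]
ft_force: [-0.7, 0.8, -1.9]
ee_pos: [570.4, 28.2, 58.3]
ft_force: [-0.3, -0.4, -1.1]
[ 2.85447867e-02  6.08957511e-01  1.84264768e+00 -4.36479727e-05
  6.89851574e-01  2.54209393e-02] [570.44808884  28.18446024  58.32389494]
```

```bash
python3 jog.py '[[0,0,1.5,0,0,0],[0,0,0,0,0,0]]' | grep -E "ee|ft"
python3 jog.py '[[0,0,1.5,0,0,0],[0,0,0,0,0,0]]' | grep -E "ee|ft"
python3 jog.py '[[0,0,1.5,0,0,0],[0,0,0,0,0,0]]' | grep -E "ee|ft"
```

```text
ee_pos: [570.6, 28.2, 58.3]
ft_force: [-5.1, -0.2, 14.6]
ee_pos: [570.7, 28.2, 58.0]
ft_force: [-8.9, -0.2, 27.9]
ee_pos: [570.6, 28.1, 56.9]
ft_force: [-10.3, -1.6, 32.4]
```

```bash
python3 jog.py '[[0,0,-3,0,0,0],[0,0,0,0,0,0],[0,0,0,0,0,0]]' 44 | grep -E "ee|ft|width"
python3 jog.py '[[0,0,-15,0,0,0],[0,0,-30,0,0,0],[0,0,-40,0,0,0],[0,0,-40,0,0,0],[0,0,-40,0,0,0]]' | grep -E "t:|ee|ft"
python3 jog.py '[[-40,-10,0,0,0,0],[-40,-10,0,0,0,0],[-40,-10,0,0,0,0],[-40,-10,0,0,0,0],[-40,-10,0,0,0,0]]' >/dev/null
python3 jog.py '[[-40,-10,0,0,0,0],[-40,-10,0,0,0,0],[-40,-10,0,0,0,0],[-20,-10,0,0,0,0],[0,0,0,0,0,0]]' | grep -E "t:|ee|ft"
python3 - <<'E'
from h import *
from workcell import ctrl, eyes, ticket
d=eyes.get_image("wrist");cv2.imwrite("pics/w4.png",d["img"][:,:,::-1])
for j in jars(d): print(j)
t=eyes.get_image("top");cv2.imwrite("pics/top4.png",t["img"][:,:,::-1])
o=ctrl.get_obs();print(o["ee_pos"],delta(o,[443,-390.3,110],0))
E
```

```text
ee_pos: [570.8, 28.2, 57.0]
ft_force: [0.2, 0.3, -0.2]
width: 37.8
t: 8.67
ee_pos: [569.9, 28.1, 222.7]
ft_force: [0.9, 0.2, 0.3]
t: 9.5
ee_pos: [479.8, -316.0, 221.1]
ft_force: [-0.4, 0.7, -0.1]
(array([228.53742331, 217.51042945]), 115, None)
(array([291., 174.]), 1541.0, array([ 526.3, -321.5]), array([294., 180.]), np.int32(239), array([ 526. , -321.6]))
(array([223.,  88.]), 1921.0, array([ 443.9, -219.1]), array([219.,  86.]), np.int32(315), array([ 442.5, -218.6]))
(array([391.98140823,  86.12381329]), 160, None)
[ 480.91780619 -312.55752606  221.04874048] (array([-77.8, -37.9, 111. ]), array([-0.001, -0.001,  0.001]))
```

```bash
python3 jog.py '[[-26,-12.6,29,0,0,0],[-26,-12.6,29,0,0,0],[-26,-12.6,29,0,0,0],[0,0,20,0,0,0],[0,0,0,0,0,0]]' | grep -E "t:|ee|ft"
python3 - <<'E'
from h import *
from workcell import ctrl, eyes, ticket
o=ctrl.get_obs();print(o["ee_pos"],delta(o,[443,-390.3,50],0))
d=eyes.get_image("wrist")
for j in jars(d,r=(0,275)): print(j)
print(proj(d,[443,-390.3,20]))
E
```

```text
t: 10.02
ee_pos: [441.9, -388.0, 110.4]
ft_force: [-0.3, 0.5, 0.2]
[ 441.86126549 -387.98254565  110.38103668] (array([-2.6,  1.5, 60.4]), array([-0.005, -0.005,  0.003]))
(array([257., 203.]), 3021.0, array([ 443.3, -389.9]), array([256., 216.]), np.int32(493), array([ 442.4, -390.9]))
(array([361., 123.]), 3796.0, array([ 527.1, -321. ]), array([374., 126.]), np.int32(665), array([ 526.5, -321.4]))
[256.20886262 203.25784952]
```

Works well from close hover too. Grasp B and carry to (494, 28).

```bash
python3 jog.py '[[-2.5,1,30,0,0,0],[0,0,20,0,0,0],[0,0,9.5,0,0,0],[0,0,0,0,0,0],[0,0,0,0,0,0]]' | grep -E "ee|ft"
python3 jog.py '[[0,0,0,0,0,0],[0,0,0,0,0,0],[0,0,0,0,0,0],[0,0,0,0,0,0]]' 10 | grep -E "ee|force|width"
python3 jog.py '[[0,0,-30,0,0,0],[0,0,-30,0,0,0],[0,0,-30,0,0,0],[0,0,-30,0,0,0],[0,0,0,0,0,0]]' | grep -E "t:|ee|force|width"
python3 - <<'E'
from h import *
from workcell import ctrl, eyes, ticket
o=ctrl.get_obs();print(delta(o,[494,28,170],0))
E
```

```text
ee_pos: [445.9, -392.2, 56.2]
ft_force: [0.8, 0.1, 0.4]
ee_pos: [445.1, -393.0, 56.1]
ft_force: [0.7, -0.9, 1.1]
width: 21.7
grasp_force: 30.1
t: 11.23
ee_pos: [447.3, -395.1, 181.3]
ft_force: [0.5, -0.9, -1.0]
width: 20.9
grasp_force: 30.0
(array([423. ,  47.8,   8.9]), array([0.007, 0.007, 0.003]))
```

```bash
python3 jog.py '[[40,4.5,0,0,0,0],[40,4.5,0,0,0,0],[40,4.5,0,0,0,0],[40,4.5,0,0,0,0],[40,4.5,0,0,0,0]]' >/dev/null
python3 jog.py '[[40,4.5,0,0,0,0],[40,4.5,0,0,0,0],[40,4.5,0,0,0,0],[40,4.5,0,0,0,0],[40,4.5,0,0,0,0]]' >/dev/null
python3 jog.py '[[23,3,10,0,0,0],[0,0,0,0,0,0],[0,0,0,0,0,0]]' | grep -E "t:|ee|force|width"
python3 - <<'E'
from h import *
from workcell import ctrl, eyes, ticket
o=ctrl.get_obs();print(delta(o,[494,28,68],0))
E
```

```text
t: 12.32
ee_pos: [490.9, 31.4, 164.4]
ft_force: [-0.4, -0.4, -1.1]
width: 21.1
grasp_force: 30.0
(array([-3.4,  3.2, 96.4]), array([-0.002,  0.   ,  0.006]))
```

```bash
python3 jog.py '[[-3,3,36,0,0,0],[0,0,36,0,0,0],[0,0,20,0,0,0],[0,0,4,0,0,0],[0,0,0,0,0,0]]' | grep -E "ee|ft"
python3 jog.py '[[0,0,1.5,0,0,0],[0,0,0,0,0,0]]' | grep -E "ee|ft"
python3 jog.py '[[0,0,1.5,0,0,0],[0,0,0,0,0,0]]' | grep -E "ee|ft"
python3 jog.py '[[0,0,1.5,0,0,0],[0,0,0,0,0,0]]' | grep -E "ee|ft"
```

```text
ee_pos: [493.5, 26.2, 68.1]
ft_force: [0.4, 0.3, -0.4]
ee_pos: [495.7, 26.9, 68.9]
ft_force: [0.7, -0.6, -2.2]
ee_pos: [495.3, 27.3, 67.2]
ft_force: [-0.4, 0.2, -1.9]
ee_pos: [494.8, 27.5, 65.0]
ft_force: [-0.9, -0.6, -0.8]
```

```bash
python3 jog.py '[[0,0,1.5,0,0,0],[0,0,0,0,0,0]]' | grep -E "ee|ft"
python3 jog.py '[[0,0,1,0,0,0],[0,0,0,0,0,0]]' | grep -E "ee|ft"
python3 jog.py '[[0,0,0,0,0,0],[0,0,0,0,0,0],[0,0,0,0,0,0]]' 44 | grep -E "ee|ft|width"
python3 jog.py '[[0,0,-15,0,0,0],[0,0,-30,0,0,0],[0,0,-40,0,0,0],[0,0,-40,0,0,0],[0,0,-40,0,0,0]]' | grep -E "t:|ee|ft"
python3 jog.py '[[-40,0,0,0,0,0],[-40,0,0,0,0,0],[-40,0,0,0,0,0],[-40,0,0,0,0,0],[-40,0,0,0,0,0]]' >/dev/null
python3 jog.py '[[-40,5,0,0,0,0],[-40,5,0,0,0,0],[-40,5,5,0,0,0],[-16,5,15,0,0,0],[0,0,0,0,0,0]]' | grep -E "t:|ee|ft"
python3 - <<'E'
from h import *
from workcell import ctrl, eyes, ticket
d=eyes.get_image("wrist");cv2.imwrite("pics/w5.png",d["img"][:,:,::-1])
for j in jars(d,r=(0,275)): print(j)
o=ctrl.get_obs();print(o["ee_pos"],delta(o,[526.3,-321.5,110],0))
E
```

```text
ee_pos: [494.5, 27.5, 63.8]
ft_force: [-2.1, -0.3, 8.4]
ee_pos: [494.3, 27.5, 63.5]
ft_force: [-6.6, -0.0, 21.0]
ee_pos: [496.8, 27.5, 62.7]
ft_force: [10.5, -0.8, -6.1]
width: 37.5
t: 14.23
ee_pos: [494.1, 27.4, 228.6]
ft_force: [1.9, 0.6, -1.3]
t: 15.07
ee_pos: [515.1, -311.6, 204.7]
ft_force: [-0.5, 0.9, -1.1]
(array([264., 182.]), 1657.0, array([ 526.6, -321.5]), array([264., 188.]), np.int32(266), array([ 525.8, -321.7]))
(array([188.,  90.]), 1983.0, array([ 443.1, -217.3]), array([182.,  90.]), np.int32(341), array([ 442.4, -218.6]))
(array([362.62513426,  90.2244898 ]), 168, None)
[ 514.66959239 -309.52222594  205.37204789] (array([-12.1,  11.9,  95.3]), array([-0.003, -0.002,  0.   ]))
```

```bash
python3 jog.py '[[-6,6,35,0,0,0],[-6,6,35,0,0,0],[0,0,25,0,0,0],[0,0,0,0,0,0],[0,0,0,0,0,0]]' | grep -E "t:|ee|ft"
python3 - <<'E'
from h import *
from workcell import ctrl, eyes, ticket
o=ctrl.get_obs();print(o["ee_pos"],delta(o,[526,-321.6,50],0))
d=eyes.get_image("wrist")
for j in jars(d,r=(0,275)): print(j)
E
```

```text
t: 15.53
ee_pos: [526.9, -318.7, 111.6]
ft_force: [0.2, -0.1, -0.4]
[ 526.87273481 -318.67450271  111.57817433] (array([-3. , -0.7, 61.6]), array([-0.003, -0.002,  0.004]))
(array([254., 202.]), 3047.0, array([ 526.6, -320.4]), array([253., 215.]), np.int32(509), array([ 525.8, -321.9]))
(array([147.,  77.]), 4292.0, array([ 443.1, -218.3]), array([132.,  75.]), np.int32(767), array([ 442.1, -218.8]))
(array([398.39770969,  73.65242959]), 276, None)
```

```bash
python3 jog.py '[[-2,-0.7,30,0,0,0],[0,0,22,0,0,0],[0,0,11,0,0,0],[0,0,0,0,0,0],[0,0,0,0,0,0]]' | grep -E "ee|ft"
python3 jog.py '[[0,0,0,0,0,0],[0,0,0,0,0,0],[0,0,0,0,0,0],[0,0,0,0,0,0]]' 10 | grep -E "ee|force|width"
python3 jog.py '[[0,0,-30,0,0,0],[0,0,-30,0,0,0],[0,0,-30,0,0,0],[0,0,-30,0,0,0],[0,0,0,0,0,0]]' | grep -E "t:|ee|force|width"
python3 - <<'E'
from h import *
from workcell import ctrl, eyes, ticket
o=ctrl.get_obs();print(delta(o,[570,-72,170],0))
E
```

```text
ee_pos: [527.6, -322.6, 50.5]
ft_force: [0.4, 0.8, -0.2]
ee_pos: [527.4, -322.8, 50.1]
ft_force: [-0.5, 0.5, 4.8]
width: 21.2
grasp_force: 30.1
t: 16.75
ee_pos: [529.8, -324.3, 175.5]
ft_force: [1.4, -1.4, -1.0]
width: 21.2
grasp_force: 30.0
(array([252.2,  40.9,   4.5]), array([0.008, 0.005, 0.003]))
```

```bash
python3 jog.py '[[40,6.5,0,0,0,0],[40,6.5,0,0,0,0],[40,6.5,0,0,0,0],[40,6.5,0,0,0,0],[40,6.5,0,0,0,0]]' >/dev/null
python3 jog.py '[[38,6,10,0,0,0],[12,4,10,0,0,0],[0,0,0,0,0,0],[0,0,0,0,0,0]]' | grep -E "t:|ee|force|width"
python3 - <<'E'
from h import *
from workcell import ctrl, eyes, ticket
o=ctrl.get_obs();print(delta(o,[570,-72,60],0))
E
```

```text
t: 17.5
ee_pos: [568.1, -72.0, 148.1]
ft_force: [0.2, -0.6, -1.5]
width: 21.4
grasp_force: 30.0
(array([-0. ,  2.1, 88.1]), array([-0.002,  0.   ,  0.005]))
```

```bash
python3 jog.py '[[0,1,36,0,0,0],[0,0,36,0,0,0],[0,0,15,0,0,0],[0,0,3,0,0,0],[0,0,0,0,0,0]]' | grep -E "ee|ft"
python3 jog.py '[[0,0,1,0,0,0],[0,0,0,0,0,0]]' | grep -E "ee|ft"
python3 jog.py '[[0,0,1,0,0,0],[0,0,0,0,0,0]]' | grep -E "ee|ft"
python3 jog.py '[[0,0,1,0,0,0],[0,0,0,0,0,0]]' | grep -E "ee|ft"
```

```text
ee_pos: [569.0, -73.8, 58.4]
ft_force: [-0.0, -0.2, -0.2]
ee_pos: [570.7, -73.2, 59.5]
ft_force: [-0.1, 0.2, -0.7]
ee_pos: [570.3, -72.6, 58.2]
ft_force: [0.5, 0.5, -1.7]
ee_pos: [569.9, -72.3, 56.5]
ft_force: [-0.6, 0.3, -1.8]
```

```bash
python3 jog.py '[[0,0,1,0,0,0],[0,0,0,0,0,0]]' | grep -E "ee|ft"
python3 jog.py '[[0,0,1,0,0,0],[0,0,0,0,0,0]]' | grep -E "ee|ft"
python3 jog.py '[[0,0,1,0,0,0],[0,0,0,0,0,0]]' | grep -E "ee|ft"
```

```text
ee_pos: [570.1, -72.4, 56.0]
ft_force: [-1.3, 0.2, 6.2]
ee_pos: [570.2, -72.4, 55.9]
ft_force: [-4.3, 0.0, 16.4]
ee_pos: [570.3, -72.4, 55.8]
ft_force: [-7.5, 1.5, 24.9]
```

```bash
python3 jog.py '[[0,0,-2,0,0,0],[0,0,0,0,0,0],[0,0,0,0,0,0]]' 44 | grep -E "ee|ft|width"
python3 jog.py '[[0,0,-15,0,0,0],[0,0,-30,0,0,0],[0,0,-40,0,0,0],[0,0,-40,0,0,0],[0,0,-30,0,0,0]]' | grep -E "t:|ee|ft"
python3 jog.py '[[-38,-30,0,0,0,0],[-38,-30,0,0,0,0],[-38,-30,5,0,0,0],[-38,-30,15,0,0,0],[0,0,0,0,0,0]]' | grep -E "t:|ee|ft"
python3 - <<'E'
from h import *
from workcell import ctrl, eyes, ticket
d=eyes.get_image("wrist");cv2.imwrite("pics/w6.png",d["img"][:,:,::-1])
for j in jars(d,r=(0,275)): print(j)
o=ctrl.get_obs();print(o["ee_pos"],delta(o,[442.7,-218.7,110],0))
E
```

```text
ee_pos: [570.0, -72.4, 55.4]
ft_force: [0.8, -0.3, 1.1]
width: 38.2
t: 19.58
ee_pos: [570.3, -72.4, 212.7]
ft_force: [1.3, -0.4, 0.7]
t: 20.0
ee_pos: [463.3, -205.0, 191.7]
ft_force: [0.3, 0.1, -0.6]
(array([406.24032674, 199.79062769]), 170, None)
(array([238., 188.]), 1768.0, array([ 443.9, -218.6]), array([236., 196.]), np.int32(299), array([ 442.7, -219.2]))
(array([365.,  46.]), 2953.0, array([573.4, -69.4]), array([375.,  40.]), np.int32(486), array([572.8, -68.9]))
(array([240.87485311,  55.75088132]), 265, None)
[ 465.42812392 -203.62007125  192.46164451] (array([-15.2, -22.5,  82.5]), array([-0.003, -0.001, -0.002]))
```

```bash
python3 jog.py '[[-7,-11.5,30,0,0,0],[-7,-11.5,30,0,0,0],[0,0,21,0,0,0],[0,0,0,0,0,0],[0,0,0,0,0,0]]' | grep -E "t:|ee|ft"
python3 - <<'E'
from h import *
from workcell import ctrl, eyes, ticket
o=ctrl.get_obs();print(o["ee_pos"],delta(o,[442.8,-218.7,50],0))
d=eyes.get_image("wrist")
for j in jars(d,r=(0,275)): print(j)
E
```

```text
t: 20.47
ee_pos: [445.4, -215.2, 112.0]
ft_force: [0.7, -1.3, 0.5]
[ 445.43201221 -215.1955697   112.02816447] (array([-3.6, -2.5, 62. ]), array([-0.002, -0.001,  0.004]))
(array([482.06926174, 223.98765101]), 214, None)
(array([252., 203.]), 3034.0, array([ 443.6, -218. ]), array([251., 216.]), np.int32(517), array([ 442.7, -219.5]))
(array([431.,  24.]), 3298.0, array([574.6, -77.7]), array([456.,  10.]), np.int32(132), array([574.2, -76.1]))
(array([268.39895119,  69.88866478]), 534, None)
```

```bash
python3 jog.py '[[-3,-2,30,0,0,0],[0,0,22,0,0,0],[0,0,11,0,0,0],[0,0,0,0,0,0],[0,0,0,0,0,0]]' | grep -E "ee|ft"
python3 jog.py '[[0,0,0,0,0,0],[0,0,0,0,0,0],[0,0,0,0,0,0],[0,0,0,0,0,0]]' 10 | grep -E "ee|force|width"
python3 jog.py '[[0,0,-30,0,0,0],[0,0,-30,0,0,0],[0,0,-30,0,0,0],[0,0,-30,0,0,0],[0,0,0,0,0,0]]' | grep -E "t:|ee|force|width"
python3 - <<'E'
from h import *
from workcell import ctrl, eyes, ticket
o=ctrl.get_obs();print(delta(o,[494,-72,160],0))
E
```

```text
ee_pos: [444.0, -218.9, 50.3]
ft_force: [-0.3, -0.6, 0.5]
ee_pos: [443.7, -219.2, 50.4]
ft_force: [1.4, -0.9, 4.4]
width: 21.1
grasp_force: 30.1
t: 21.68
ee_pos: [445.9, -220.4, 174.8]
ft_force: [1.5, -0.3, -1.1]
width: 21.2
grasp_force: 30.0
(array([148.3,  48.5,  14.6]), array([0.008, 0.004, 0.003]))
```

```bash
python3 jog.py '[[37,12,0,0,0,0],[37,12,0,0,0,0],[37,12,5,0,0,0],[36,12,15,0,0,0],[0,0,0,0,0,0]]' | grep ee
python3 jog.py '[[0,0,36,0,0,0],[0,0,36,0,0,0],[0,0,15,0,0,0],[0,0,0,0,0,0],[0,0,0,0,0,0]]' | grep -E "t:|ee|force|width"
python3 jog.py '[[0,0,0,0,0,0],[0,0,0,0,0,0]]' | grep -E "ee|ft"
```

```text
ee_pos: [490.8, -66.8, 147.6]
t: 22.52
ee_pos: [489.7, -71.8, 61.5]
ft_force: [1.0, -0.3, -1.5]
width: 21.3
grasp_force: 30.0
ee_pos: [491.0, -72.0, 63.3]
ft_force: [-0.6, -0.8, -1.4]
```

```bash
python3 jog.py '[[0,2,3.5,0,0,0],[0,0,0,0,0,0],[0,0,0,0,0,0]]' | grep -E "ee|ft"
python3 jog.py '[[0,0,1.5,0,0,0],[0,0,0,0,0,0],[0,0,0,0,0,0]]' | grep -E "ee|ft"
python3 jog.py '[[0,0,1.5,0,0,0],[0,0,0,0,0,0],[0,0,0,0,0,0]]' | grep -E "ee|ft"
```

```text
ee_pos: [493.0, -71.9, 59.5]
ft_force: [0.5, 0.4, -1.9]
ee_pos: [492.6, -71.8, 57.6]
ft_force: [0.0, -0.6, -2.2]
ee_pos: [493.1, -71.9, 56.3]
ft_force: [0.8, -0.5, 2.5]
```

```bash
python3 jog.py '[[0,0,0,0,0,0],[0,0,0,0,0,0],[0,0,0,0,0,0]]' 44 | grep -E "ee|ft|width"
python3 jog.py '[[0,0,-15,0,0,0],[0,0,-30,0,0,0],[0,0,-40,0,0,0],[0,0,-40,0,0,0],[0,0,-40,0,0,0]]' | grep -E "t:|ee|ft"
python3 jog.py '[[40,0,-5,0,0,0],[40,0,-5,0,0,0],[40,0,-5,0,0,0],[40,0,-5,0,0,0],[40,0,-5,0,0,0]]' >/dev/null
python3 jog.py '[[40,0,-5,0,0,0],[40,0,-5,0,0,0],[40,-5,-5,0,0,0],[40,-5,-5,0,0,0],[30,-5,0,0,0,0]]' >/dev/null
python3 jog.py '[[0,0,0,0,0,0.1],[0,0,0,0,0,0.1],[0,0,0,0,0,0.1],[0,0,0,0,0,0],[0,0,0,0,0,0]]' | grep -E "t:|ee|ft"
python3 - <<'E'
from h import *
from workcell import ctrl, eyes, ticket
d=eyes.get_image("wrist");cv2.imwrite("pics/w7.png",d["img"][:,:,::-1]);np.savez("w7.npz",**d)
t=eyes.get_image("top")
a=cv2.resize(t["img"][140:250,210:400,::-1],None,fx=3,fy=3,interpolation=cv2.INTER_CUBIC)
a=cv2.resize(a,(512,296))
cv2.imwrite("pics/c7.png",np.vstack([d["img"][:300,:,::-1],a]))
o=ctrl.get_obs();print(o["ee_pos"],delta(o,[480,361,110],-.298))
E
```

```text
ee_pos: [497.9, -72.1, 56.9]
ft_force: [21.7, 3.9, -10.5]
width: 37.3
t: 24.1
ee_pos: [492.1, -71.6, 222.5]
ft_force: [0.5, -0.3, -0.5]
t: 25.35
ee_pos: [476.3, 318.1, 265.8]
ft_force: [1.1, 0.8, -0.0]
[476.46270559 317.98586935 265.95966747] (array([ 42.2,  -9.1, 156. ]), array([-0.   ,  0.   ,  0.003]))
```

View pics/c7.png

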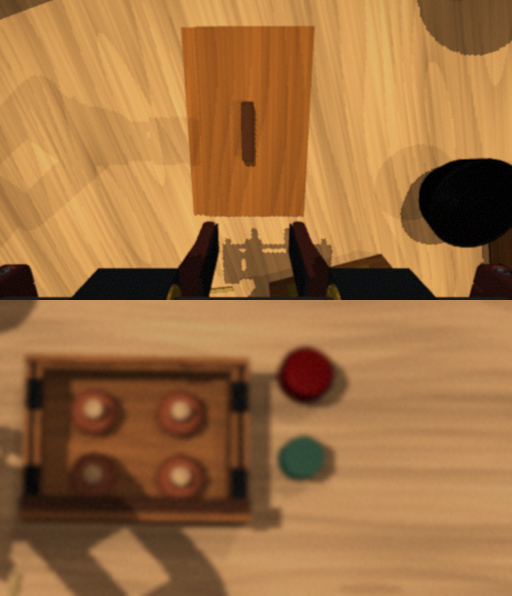

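```bash
python3 jog.py '[[0,-27,27,0,0,0],[0,-27,27,0,0,0],[0,-27,27,0,0,0],[0,-27,27,0,0,0],[0,0,0,0,0,0]]' | grep -E "t:|ee|ft"
python3 - <<'E'
from h import *
from workcell import ctrl, eyes, ticket
d=eyes.get_image("wrist");np.savez("w8.npz",**d)
p=[proj(d,[480+np.cos(-.298)*a-np.sin(-.298)*b,361+np.sin(-.298)*a+np.cos(-.298)*b,5]) for a in(-84,84) for b in(-100,100)]; print(np.round(p))
u=int(np.clip(np.mean([p[0][0],p[1][0]]),70,442)); 
a=cv2.resize(d["img"][60:260,u-70:u+130,::-1],(600,600),interpolation=cv2.INTER_CUBIC);cv2.imwrite("pics/w8.png",a);print(u)
E
```

```text
t: 25.87
ee_pos: [367.2, 347.5, 153.5]
ft_force: [-0.3, -0.7, -0.0]
[[273. 227.]
 [278.  26.]
 [422. 228.]
 [464.  27.]]
275
```

View pics/w8.png

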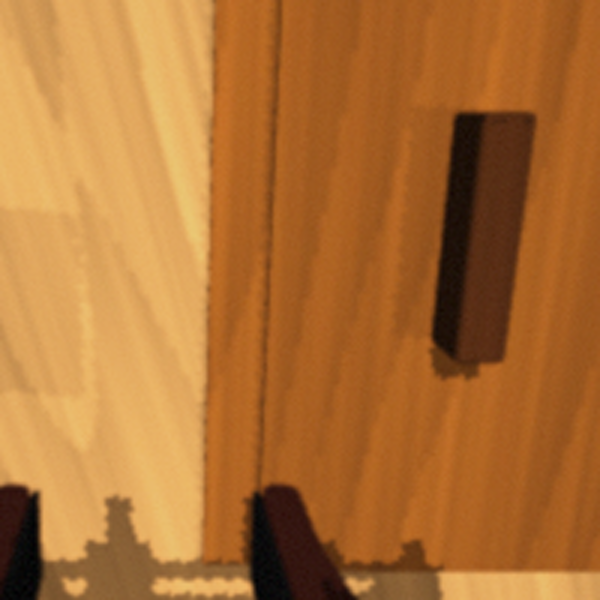

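Run:
```python
from h import *
d=dict(np.load("w8.npz"))
q=np.array([onz(d,205+a/3,60+b/3,38)[:2] for a,b in[(485,112),(536,115),(503,362),(458,362)]]);print("handle",q.round(1),q.mean(0).round(1),np.linalg.norm(q[0]-q[3]),np.linalg.norm(q[0]-q[1]))
v=q[0]-q[3]+q[1]-q[2];print(np.arctan2(v[1],v[0])-np.pi/2)
v=onz(d,205+212/3,60,5)-onz(d,205+203/3,60+560/3,5);print("tongue edge",np.arctan2(v[1],v[0])-np.pi/2)
w=dict(np.load("w7.npz"));hsv=cv2.cvtColor(np.ascontiguousarray(w["img"][:,:,::-1]),cv2.COLOR_BGR2HSV)
m=((hsv[:,:,1]>172)&(hsv[:,:,0]<14)).astype(np.uint8); m[:15]=0;m[:,:165]=0;m[:,330:]=0;m[230:]=0
k=max(cv2.findContours(m,cv2.RETR_EXTERNAL,cv2.CHAIN_APPROX_NONE)[0],key=cv2.contourArea)
b=cv2.approxPolyDP(k,6,True)[:,0].astype(float);print(b.tolist())
q=np.array([onz(w,*x,5 if x[0]<250 else 10)[:2] for x in b]);print(q.round(1),q.mean(0))
hm=(hsv[:,:,2]<100).astype(np.uint8)[80:190,220:280].copy();n,l,s,c=cv2.connectedComponentsWithStats(hm);i=1+np.argmax(s[1:,4]);print(s[i],onz(w,*(c[i]+[220,80]),36))
from workcell import ctrl, eyes, ticket
o=ctrl.get_obs();print(delta(o,[480,361,110],-.298))
```

```text
handle [[483.5 400.5]
 [497.4 395.5]
 [476.  324.6]
 [462.5 328.7]] [479.8 362.3] 74.87316326855718 14.774652100092428
-0.28914971675162593
tongue edge -0.2870466372452396
[[261.0, 27.0], [264.0, 42.0], [272.0, 41.0], [260.0, 43.0], [267.0, 59.0], [256.0, 58.0], [267.0, 67.0], [262.0, 79.0], [277.0, 66.0], [271.0, 85.0], [278.0, 76.0], [285.0, 81.0], [276.0, 83.0], [284.0, 101.0], [272.0, 111.0], [285.0, 119.0], [272.0, 125.0], [281.0, 131.0], [283.0, 122.0], [294.0, 139.0], [284.0, 137.0], [285.0, 151.0], [293.0, 145.0], [284.0, 154.0], [275.0, 134.0], [280.0, 153.0], [271.0, 151.0], [281.0, 159.0], [270.0, 156.0], [266.0, 178.0], [250.0, 194.0], [262.0, 215.0], [265.0, 200.0], [268.0, 213.0], [288.0, 215.0], [292.0, 203.0], [295.0, 215.0], [302.0, 201.0], [295.0, 206.0], [292.0, 197.0], [303.0, 199.0], [293.0, 168.0], [304.0, 162.0], [293.0, 161.0], [306.0, 156.0], [297.0, 136.0], [305.0, 115.0], [296.0, 110.0], [301.0, 100.0], [308.0, 104.0], [304.0, 67.0], [295.0, 61.0], [300.0, 33.0], [295.0, 27.0], [298.0, 39.0], [291.0, 41.0], [279.0, 29.0], [289.0, 34.0], [277.0, 40.0], [287.
[... 665 characters left out ...]
5.7]
 [501.2 223.8]
 [511.8 240.8]
 [511.3 220.7]
 [526.9 239.5]
 [514.9 234.8]
 [514.2 249.9]
 [529.1 242.2]
 [526.6 292.2]
 [543.8 296.2]
 [529.2 302.1]
 [548.6 303.8]
 [543.3 334.7]
 [560.7 359. ]
 [550.6 368.9]
 [560.2 379.5]
 [567.9 371.8]
 [573.8 418. ]
 [564.4 428.3]
 [578.4 457.8]
 [574.1 466.1]
 [574.3 452. ]
 [565.3 452.3]
 [554.4 469.8]
 [564.9 460.7]
 [548.7 458.6]
 [561.1 456. ]
 [546.5 446. ]
 [547.7 420.9]
 [563.  412.5]
 [550.2 404.8]
 [536.3 433.1]
 [549.  464.4]
 [532.7 466.9]
 [549.3 470.1]
 [536.9 468. ]
 [546.6 474.4]] [532.40841673 372.0181169 ]
[ 21  22  14  64 808] [480.5599498  361.70583657  36.        ]
(array([ 43.9, 101.7,  45.2]), array([-0.003,  0.005,  0.005]))
```

```bash
python3 jog.py '[[15,34,12,0,0,0],[15,34,12,0,0,0],[15,34,12,0,0,0],[0,0,9,0,0,0.005],[0,0,0,0,0,0]]' | grep -E "t:|ee|ft"
python3 jog.py '[[0,0,0,0,0,0],[0,0,0,0,0,0]]' | grep -E "t:|ee|ft"
python3 - <<'E'
from h import *
from workcell import ctrl, eyes, ticket
o=ctrl.get_obs();print(delta(o,[480,362,31],-.29))
E
```

```text
t: 26.33
ee_pos: [486.3, 362.3, 112.3]
ft_force: [-0.1, 0.0, 0.5]
t: 26.5
ee_pos: [483.7, 362.7, 113.9]
ft_force: [-0.5, -0.3, 0.3]
(array([-1.8, -3.3, 82.9]), array([ 0.   , -0.   , -0.012]))
```

```bash
python3 jog.py '[[-1.8,-3.3,30,0,0,-0.012],[0,0,26,0,0,0],[0,0,18,0,0,0],[0,0,0,0,0,0],[0,0,0,0,0,0]]' | grep -E "t:|ee|ft"
python3 jog.py '[[0,0,4,0,0,0],[0,0,0,0,0,0],[0,0,0,0,0,0]]' | grep -E "t:|ee|ft"
python3 - <<'E'
from h import *
from workcell import ctrl, eyes, ticket
o=ctrl.get_obs();print(delta(o,[480,362,31],-.29))
E
```

```text
t: 26.92
ee_pos: [479.5, 362.2, 39.5]
ft_force: [0.1, 0.1, 0.3]
t: 27.17
ee_pos: [480.8, 362.7, 36.4]
ft_force: [-0.3, 0.9, 0.3]
(array([-0.9, -0.6,  5.4]), array([ 0.001, -0.002,  0.   ]))
```

```bash
python3 jog.py '[[-0.9,-0.6,5,0,0,0],[0,0,0,0,0,0],[0,0,0,0,0,0]]' | grep -E "ee|ft"
python3 jog.py '[[0,0,0,0,0,0],[0,0,0,0,0,0],[0,0,0,0,0,0],[0,0,0,0,0,0],[0,0,0,0,0,0]]' 5 | grep -E "ee|force|width"
python3 jog.py '[[0,0,0,0,0,0],[0,0,0,0,0,0]]' | grep -E "ee|force|width|ori"
```

```text
ee_pos: [479.3, 361.4, 30.0]
ft_force: [0.2, -0.2, 0.2]
ee_pos: [479.7, 361.6, 30.1]
ft_force: [0.4, -0.4, -0.9]
width: 15.7
grasp_force: 30.0
ee_pos: [479.7, 361.6, 30.1]
orientation: [2.519, 1.877, 0.001]
ft_force: [1.3, -0.3, -1.1]
width: 15.9
grasp_force: 30.0
```

```bash
python3 jog.py '[[0,0,-10,0,0,0],[0,0,-20,0,0,0],[0,0,-30,0,0,0],[0,0,-30,0,0,0],[0,0,-30,0,0,0]]' | grep -E "t:|ee|force|width"
python3 jog.py '[[0,0,-30,0,0,0],[0,0,-20,0,0,0],[0,0,-10,0,0,0],[0,0,0,0,0,0],[0,0,0,0,0,0]]' | grep -E "t:|ee|force|width"
python3 jog.py '[[0,0,0,0,0,-0.06],[0,0,0,0,0,-0.06],[0,0,0,0,0,-0.06],[0,0,0,0,0,-0.06],[0,0,0,0,0,-0.05]]' | grep -E "ee|width"
python3 - <<'E'
from h import *
from workcell import ctrl, eyes, ticket
o=ctrl.get_obs();print(delta(o,[554,-20,200],0))
E
```

```text
t: 28.42
ee_pos: [478.6, 361.0, 151.1]
ft_force: [1.1, 0.4, -3.0]
width: 15.7
grasp_force: 30.0
t: 28.83
ee_pos: [479.0, 361.2, 209.7]
ft_force: [-0.5, 0.7, -4.5]
width: 16.2
grasp_force: 30.0
ee_pos: [478.2, 360.6, 207.4]
width: 16.1
(array([-380.8,   74.7,    8.1]), array([-0.004,  0.003,  0.003]))
```

```bash
python3 jog.py '[[-15,3,0,0,0,0],[-25,5,0,0,0,0],[-30,6,0,0,0,0],[-30,6,0,0,0,0],[-30,6,0,0,0,0]]' >/dev/null
python3 jog.py '[[-30,6,0,0,0,0],[-30,6,0,0,0,0],[-30,6,0,0,0,0],[-30,6,0,0,0,0],[-30,6,0,0,0,0]]' >/dev/null
python3 jog.py '[[-30,6,0,0,0,0],[-30,6,0,0,0,0],[-25,4,0,0,0,0],[-15,3,0,0,0,0],[0,0,0,0,0,0]]' | grep -E "ee"
python3 jog.py '[[0,0,0,-0.04,0,0],[0,0,0,-0.04,0,0],[0,0,0,-0.04,0,0],[0,0,0,0,0,0],[0,0,0,0,0,0]]' | grep -E "t:|ee|force|width"
python3 - <<'E'
from h import *
from workcell import ctrl, eyes, ticket
o=ctrl.get_obs();print(o["ee_pos"],delta(o,[478+79.8,-20,84+39.8],0,-.12))
d=eyes.get_image("wrist");np.savez("w9.npz",**d);s=eyes.get_image("scene");np.savez("s9.npz",**s)
a=cv2.resize(s["img"][110:270,150:350,::-1],(512,410),interpolation=cv2.INTER_CUBIC)
cv2.imwrite("pics/c9.png",np.vstack([d["img"][90:280,:,::-1],a]))
E
```

```text
ee_pos: [553.6, -21.8, 208.3]
t: 30.92
ee_pos: [553.0, -18.2, 209.0]
ft_force: [-0.4, 0.3, -3.6]
width: 16.2
grasp_force: 30.0
[553.00196829 -18.22175085 209.03213772] (array([-1.8, -5.1, 85.2]), array([-0.004, -0.   , -0.   ]))
```

View pics/c9.png

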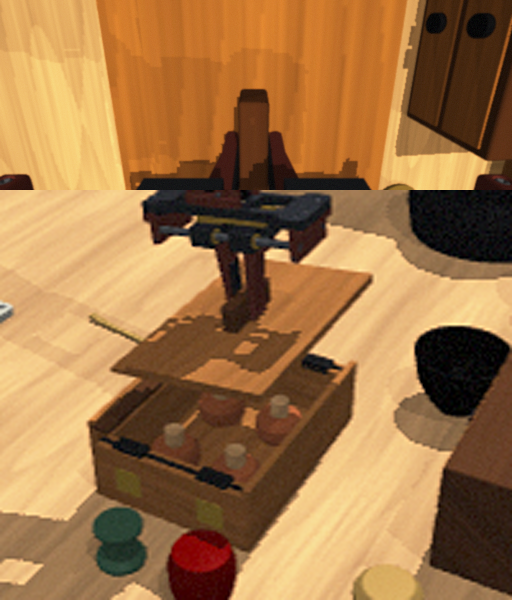

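```bash
python3 jog.py '[[-0.9,-2.5,20,-0.004,0,0],[-0.9,-2.6,20,0,0,0],[0,0,20,0,0,0],[0,0,15,0,0,0],[0,0,6,0,0,0]]' | grep -E "ee"
python3 jog.py '[[0,0,0,0,0,0],[0,0,0,0,0,0],[0,0,0,0,0,0]]' | grep -E "t:|ee|force|width"
python3 - <<'E'
from h import *
from workcell import ctrl, eyes, ticket
o=ctrl.get_obs();print(o["ee_pos"],delta(o,[478+79.8,-20,80+39.8],0,-.12))
P,R=pose(o);print("tongue",P+R.apply([0,-84,30]),"far",P+R.apply([0,84,30]))
E
```

```text
ee_pos: [558.6, -20.1, 126.7]
t: 31.68
ee_pos: [560.1, -20.3, 129.9]
ft_force: [0.4, -0.7, -4.3]
width: 15.9
grasp_force: 30.0
[560.11367225 -20.2511408  129.94968956] (array([ 0.3, -3.6,  9.8]), array([0.005, 0.   , 0.   ]))
tongue [480.52201832 -20.26000085  89.6859522 ] far [647.20460496 -20.24715669 110.68393175]
```

```bash
python3 jog.py '[[0,-2,6,0,0,0],[0,0,3,0,0,0],[0,0,0,0,0,0],[0,0,0,0,0,0],[0,0,0,0,0,0]]' | grep -E "t:|ee|force|width"
python3 jog.py '[[0,0,0,0,0,0],[0,0,0,0,0,0],[0,0,0,0,0,0]]' | grep -E "t:|ee|force|width"
python3 - <<'E'
from h import *
from workcell import ctrl, eyes, ticket
o=ctrl.get_obs();print(o["ee_pos"],delta(o,[478+79.8,-20,80+39.8],0,-.12))
P,R=pose(o);print("tongue",P+R.apply([0,-84,30]),"far",P+R.apply([0,84,30]))
s=eyes.get_image("scene")
cv2.imwrite("pics/s10.png",cv2.resize(s["img"][140:250,175:325,::-1],(780,572),interpolation=cv2.INTER_CUBIC))
E
```

```text
t: 32.1
ee_pos: [558.5, -20.3, 120.0]
ft_force: [0.9, 0.1, -3.2]
width: 15.5
grasp_force: 30.0
t: 32.35
ee_pos: [558.6, -20.3, 120.0]
ft_force: [-1.5, 0.6, -4.4]
width: 15.8
grasp_force: 30.0
[558.55998621 -20.26771509 119.99821496] (array([ 0.3, -0.8,  0.1]), array([0.004, 0.   , 0.   ]))
tongue [478.9242755  -20.27063321  79.82168484] far [645.62976338 -20.26647889 100.63707084]
```

View pics/s10.png

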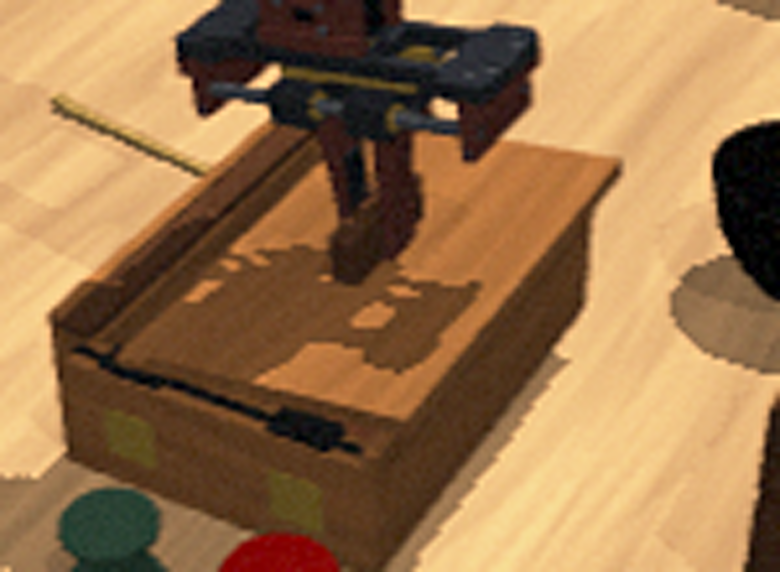

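```bash
python3 jog.py '[[0,-6,-0.7,0,0,0],[0,-6,-0.7,0,0,0],[0,-4,-0.5,0,0,0],[0,0,0,0,0,0],[0,0,0,0,0,0]]' | grep -E "t:|ee|force|width"
python3 - <<'E'
from h import *
from workcell import ctrl, eyes, ticket
o=ctrl.get_obs()
P,R=pose(o);print("tongue",P+R.apply([0,-84,30]),"far",P+R.apply([0,84,30]))
E
```

```text
t: 32.82
ee_pos: [542.0, -20.3, 119.8]
ft_force: [-0.3, 0.2, -3.0]
width: 15.8
grasp_force: 30.0
tongue [462.32939881 -20.27197683  79.68114301] far [629.04126641 -20.27554474 100.44537154]
```

```bash
python3 jog.py '[[0,-4,-0.5,0,0,0],[0,-3,-0.3,0,0,0],[0,0,0,0,0,0],[0,0,0,0,0,0]]' | grep -E "t:|ee|force|width"
python3 jog.py '[[0,-3,-0.3,0,0,0],[0,0,0,0,0,0],[0,0,0,0,0,0]]' | grep -E "t:|ee|force|width"
python3 - <<'E'
from h import *
from workcell import ctrl, eyes, ticket
o=ctrl.get_obs()
P,R=pose(o);print("tongue",P+R.apply([0,-84,30]),"far",P+R.apply([0,84,30]))
E
```

```text
t: 33.15
ee_pos: [535.1, -20.3, 119.7]
ft_force: [0.0, -0.1, -3.9]
width: 15.7
grasp_force: 30.0
t: 33.4
ee_pos: [532.1, -20.3, 119.6]
ft_force: [-0.1, -0.2, -4.0]
width: 15.9
grasp_force: 30.0
tongue [452.49466942 -20.25773959  79.45254269] far [619.20827427 -20.25620286 100.20281872]
```

```bash
python3 jog.py '[[0,-2,-0.2,0,0,0],[0,0,0,0,0,0],[0,0,0,0,0,0]]' | grep -E "ee|ft"
python3 jog.py '[[0,-2,-0.2,0,0,0],[0,0,0,0,0,0],[0,0,0,0,0,0]]' | grep -E "ee|ft"
```

```text
ee_pos: [530.1, -20.3, 119.6]
ft_force: [-0.0, -0.2, -4.4]
ee_pos: [528.2, -20.3, 119.5]
ft_force: [-0.5, 0.4, -4.4]
```

```bash
python3 jog.py '[[0,0.9,2.5,0.03,0,0],[0,0.9,2.5,0.03,0,0],[0,0,0,0,0,0],[0,0,0,0,0,0]]' | grep -E "ee|ft"
python3 jog.py '[[0,0.9,2.5,0.03,0,0],[0,0.9,2.5,0.03,0,0],[0,0,0,0,0,0],[0,0,0,0,0,0]]' | grep -E "ee|ft"
python3 - <<'E'
from h import *
from workcell import ctrl, eyes, ticket
o=ctrl.get_obs()
P,R=pose(o);print("tongue",P+R.apply([0,-84,30]),"far",P+R.apply([0,84,30]),delta(o,[448.8+84,-20,107],0))
E
```

```text
ee_pos: [531.0, -20.3, 114.7]
ft_force: [-0.2, -0.5, -3.1]
ee_pos: [532.7, -20.3, 109.8]
ft_force: [0.3, -0.4, -4.7]
tongue [448.81231664 -20.26338233  79.34804655] far [616.81015839 -20.25977098  80.1996074 ] (array([0.3, 0.1, 2.8]), array([ 0.005, -0.   ,  0.   ]))
```

Now lower onto the pads and feel for contact.

```bash
python3 jog.py '[[0,0,1.5,0.005,0,0],[0,0,0,0,0,0],[0,0,0,0,0,0]]' | grep -E "ee|ft"
python3 jog.py '[[0,0,1.5,0,0,0],[0,0,0,0,0,0],[0,0,0,0,0,0]]' | grep -E "ee|ft"
python3 jog.py '[[0,0,1.5,0,0,0],[0,0,0,0,0,0],[0,0,0,0,0,0]]' | grep -E "ee|ft"
```

```text
ee_pos: [532.3, -20.3, 108.4]
ft_force: [-0.4, 0.1, -4.1]
ee_pos: [532.7, -20.3, 107.0]
ft_force: [-0.2, -0.1, -1.7]
ee_pos: [532.8, -20.3, 106.9]
ft_force: [-5.8, -0.9, 15.0]
```

```bash
python3 jog.py '[[0,0,-1.5,0,0,0],[0,0,0,0,0,0],[0,0,0,0,0,0]]' 44 | grep -E "ee|ft|width"
python3 jog.py '[[0,0,0,0,0,0],[0,0,-10,0,0,0],[0,0,-25,0,0,0],[0,0,-15,0,0,0],[0,0,0,0,0,0]]' | grep -E "t:|ee|ft|width"
python3 jog.py '[[0,0,0,0,0,0],[0,0,0,0,0,0],[0,0,0,0,0,0]]' 0 | grep -E "ee|ft|width"
python3 - <<'E'
from h import *
from workcell import ctrl, eyes, ticket
o=ctrl.get_obs();print(delta(o,[583,92,115],0))
d=eyes.get_image("wrist");s=eyes.get_image("scene")
a=cv2.resize(s["img"][130:260,165:335,::-1],(512,392),interpolation=cv2.INTER_CUBIC)
cv2.imwrite("pics/c11.png",np.vstack([d["img"][80:280,:,::-1],a]))
E
```

```text
ee_pos: [533.1, -20.3, 107.1]
ft_force: [0.0, -0.3, 0.4]
width: 32.3
t: 35.98
ee_pos: [534.8, -20.4, 160.1]
ft_force: [0.0, -0.2, -0.2]
width: 44.2
ee_pos: [532.0, -20.2, 156.0]
ft_force: [0.5, 1.0, 0.5]
width: 27.5
(array([112.2,  51.1,  40.9]), array([-0.003, -0.   , -0.   ]))
```

View pics/c11.png

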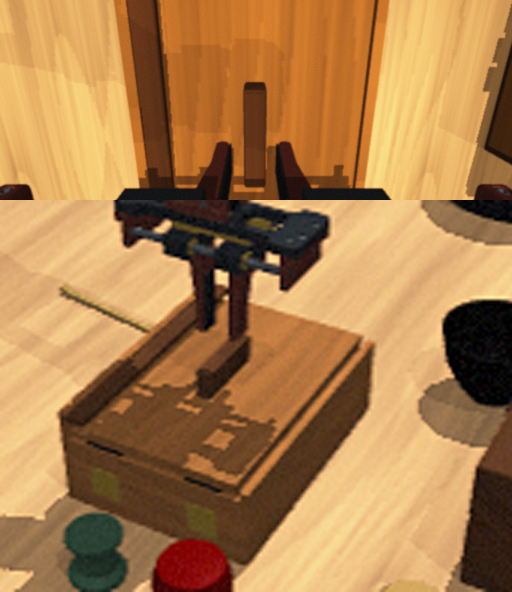

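```bash
python3 jog.py '[[28,12.7,0,0,0,0],[28,12.7,5,0,0,0],[28,12.7,15,0,0,0],[28,12.7,20,0,0,0],[0,0,0,0,0,0]]' | grep ee
python3 jog.py '[[0,0,0,0,0,0],[0,0,0,0,0,0],[0,0,0,0,0,0]]' | grep -E "ee|ft|width"
```

```text
ee_pos: [583.5, 95.4, 113.2]
ee_pos: [583.1, 90.8, 117.1]
ft_force: [0.5, 0.1, 0.9]
width: 0.6
```

```bash
python3 jog.py '[[0,0,7,0,0,0],[0,0,4,0,0,0],[0,0,0,0,0,0],[0,0,0,0,0,0]]' | grep -E "ee|ft"
python3 jog.py '[[0,0,2,0,0,0],[0,0,2,0,0,0],[0,0,0,0,0,0],[0,0,0,0,0,0]]' | grep -E "ee|ft"
python3 jog.py '[[0,0,1.5,0,0,0],[0,0,0,0,0,0],[0,0,0,0,0,0]]' | grep -E "ee|ft"
python3 jog.py '[[0,0,1.5,0,0,0],[0,0,0,0,0,0],[0,0,0,0,0,0]]' | grep -E "ee|ft"
```

```text
ee_pos: [583.2, 91.2, 105.7]
ft_force: [-1.1, 0.0, 0.1]
ee_pos: [583.9, 91.6, 102.6]
ft_force: [-1.4, -1.6, 6.6]
ee_pos: [584.1, 91.6, 101.5]
ft_force: [-2.4, -1.1, 8.5]
ee_pos: [584.2, 91.6, 100.8]
ft_force: [-4.1, -0.8, 15.4]
```

```bash
python3 jog.py '[[0,0,1.5,0,0,0],[0,0,0,0,0,0],[0,0,0,0,0,0]]' | grep -E "ee|ft"
python3 jog.py '[[0,0,1.5,0,0,0],[0,0,0,0,0,0],[0,0,0,0,0,0]]' | grep -E "ee|ft"
python3 jog.py '[[0,0,1,0,0,0],[0,0,0,0,0,0],[0,0,0,0,0,0]]' | grep -E "ee|ft"
```

```text
ee_pos: [584.0, 91.7, 100.1]
ft_force: [-7.2, -1.1, 24.1]
ee_pos: [583.9, 91.7, 99.5]
ft_force: [-10.8, -2.2, 32.3]
ee_pos: [583.9, 91.7, 99.4]
ft_force: [-14.1, -2.3, 41.3]
```

```bash
python3 jog.py '[[0,0,-8,0,0,0],[0,0,-12,0,0,0],[-38,0,0,0,0,0],[-38,0,0,0,0,0],[-38,0,0,0,0,0]]' | grep ee
python3 jog.py '[[-38,0,0,0,0,0],[-38,0,0,0,0,0],[-34,0,0,0,0,0],[0,0,0,0,0,0],[0,0,0,0,0,0]]' | grep ee
python3 jog.py '[[0,0,0,0,0,0],[0,0,0,0,0,0]]' | grep -E "ee|ft|t:"
```

```text
ee_pos: [583.8, -22.9, 115.5]
ee_pos: [583.4, -134.0, 115.0]
t: 39.92
ee_pos: [583.4, -131.1, 114.8]
ft_force: [0.9, -0.2, -0.4]
```

```bash
python3 jog.py '[[0,0,6,0,0,0],[0,0,4,0,0,0],[0,0,2,0,0,0],[0,0,0,0,0,0],[0,0,0,0,0,0]]' | grep -E "ee|ft"
python3 jog.py '[[0,0,2,0,0,0],[0,0,1.5,0,0,0],[0,0,0,0,0,0],[0,0,0,0,0,0]]' | grep -E "ee|ft"
python3 jog.py '[[0,0,1.5,0,0,0],[0,0,1,0,0,0],[0,0,0,0,0,0]]' | grep -E "ee|ft"
python3 jog.py '[[0,0,1.5,0,0,0],[0,0,0,0,0,0],[0,0,0,0,0,0]]' | grep -E "ee|ft"
```

```text
ee_pos: [583.7, -131.2, 102.8]
ft_force: [1.0, 2.8, 2.3]
ee_pos: [583.9, -131.3, 100.5]
ft_force: [-1.9, 4.2, 14.8]
ee_pos: [583.6, -131.3, 99.3]
ft_force: [-7.9, 4.4, 27.4]
ee_pos: [583.6, -131.4, 99.1]
ft_force: [-13.1, 5.9, 39.5]
```

```bash
python3 jog.py '[[0,0,-8,0,0,0],[0,0,-12,0,0,0],[0,-32,0,0,0,0],[0,-32,0,0,0,0],[0,-31,0,0,0,0]]' | grep ee
python3 jog.py '[[0,0,0,0,0,0],[0,0,0,0,0,0],[0,0,0,0,0,0]]' | grep -E "ee|ft|t:"
```

```text
ee_pos: [487.3, -131.9, 115.4]
t: 41.83
ee_pos: [489.7, -132.5, 115.8]
ft_force: [0.2, -1.0, 0.6]
```

```bash
python3 jog.py '[[0,-2,6,0,0,0],[0,0,4,0,0,0],[0,0,2,0,0,0],[0,0,0,0,0,0],[0,0,0,0,0,0]]' | grep -E "ee|ft"
python3 jog.py '[[0,0,2,0,0,0],[0,0,1.5,0,0,0],[0,0,0,0,0,0],[0,0,0,0,0,0]]' | grep -E "ee|ft"
python3 jog.py '[[0,0,1.5,0,0,0],[0,0,1,0,0,0],[0,0,0,0,0,0]]' | grep -E "ee|ft"
python3 jog.py '[[0,0,1.5,0,0,0],[0,0,0,0,0,0],[0,0,0,0,0,0]]' | grep -E "ee|ft"
```

```text
ee_pos: [486.6, -132.2, 102.9]
ft_force: [-0.7, 0.8, -0.1]
ee_pos: [486.5, -132.3, 99.9]
ft_force: [-0.3, -0.6, -0.7]
ee_pos: [486.6, -132.3, 99.2]
ft_force: [-7.0, 2.0, 25.1]
ee_pos: [486.6, -132.4, 99.1]
ft_force: [-10.5, 2.7, 41.0]
```

```bash
python3 jog.py '[[0,0,-8,0,0,0],[0,0,-12,0,0,0],[38,0,0,0,0,0],[38,0,0,0,0,0],[38,0,0,0,0,0]]' | grep ee
python3 jog.py '[[38,0,0,0,0,0],[38,0,0,0,0,0],[35,0,0,0,0,0],[0,0,0,0,0,0],[0,0,0,0,0,0]]' | grep ee
python3 jog.py '[[0,0,6,0,0,0],[0,0,4,0,0,0],[0,0,2,0,0,0],[0,0,0,0,0,0],[0,0,0,0,0,0]]' | grep -E "ee|ft"
python3 jog.py '[[0,0,2,0,0,0],[0,0,0,0,0,0],[0,0,0,0,0,0]]' | grep -E "ee|ft"
python3 jog.py '[[0,0,1.5,0,0,0],[0,0,1,0,0,0],[0,0,0,0,0,0]]' | grep -E "ee|ft"
```

```text
ee_pos: [486.5, -17.6, 116.3]
ee_pos: [486.4, 94.4, 116.0]
ee_pos: [486.3, 91.8, 103.5]
ft_force: [-0.0, -0.1, -0.5]
ee_pos: [486.5, 92.5, 101.9]
ft_force: [0.4, 0.4, -0.1]
ee_pos: [486.6, 92.7, 99.5]
ft_force: [-0.3, -0.2, 1.2]
```

```bash
python3 jog.py '[[0,0,1.5,0,0,0],[0,0,1.5,0,0,0],[0,0,0,0,0,0],[0,0,0,0,0,0]]' | grep -E "ee|ft"
python3 jog.py '[[0,0,1.5,0,0,0],[0,0,0,0,0,0],[0,0,0,0,0,0]]' | grep -E "t:|ee|ft"
```

```text
ee_pos: [486.6, 92.8, 99.1]
ft_force: [-10.3, -1.6, 37.8]
t: 45.42
ee_pos: [486.7, 92.8, 99.0]
ft_force: [-15.5, -3.0, 55.7]
```

```bash
python3 jog.py '[[0,0,-10,0,0,0],[0,0,-12,0,0,0],[0,32,0,0,0,0],[0,32,0,0,0,0],[0,32,0,0,0,0]]' | grep ee
python3 jog.py '[[0,0,6,0,0,0],[0,0,6,0,0,0],[0,0,3,0,0,0],[0,0,0,0,0,0],[0,0,0,0,0,0]]' | grep -E "ee|ft"
python3 jog.py '[[0,0,1.5,0,0,0],[0,0,0,0,0,0],[0,0,0,0,0,0]]' | grep -E "ee|ft"
python3 jog.py '[[0,0,1.5,0,0,0],[0,0,0,0,0,0],[0,0,0,0,0,0]]' | grep -E "t:|ee|ft"
```

```text
ee_pos: [583.6, 92.9, 117.3]
ee_pos: [580.8, 92.7, 101.2]
ft_force: [0.9, -1.2, 0.2]
ee_pos: [582.2, 92.8, 100.5]
ft_force: [0.0, 0.3, 0.2]
t: 46.75
ee_pos: [582.7, 92.8, 99.4]
ft_force: [-1.7, -0.1, 6.1]
```

Far-left meets the lid at 99.4, already down. One last push, then retract and look.

```bash
python3 jog.py '[[0,0,1.5,0,0,0],[0,0,1.5,0,0,0],[0,0,0,0,0,0],[0,0,0,0,0,0]]' | grep -E "ee|ft"
python3 jog.py '[[0,0,-20,0,0,0],[0,0,-35,0,0,0],[0,0,-40,0,0,0],[0,0,-40,0,0,0],[0,0,-40,0,0,0]]' | grep -E "ee|ft"
python3 jog.py '[[40,0,0,0,0,0],[40,0,0,0,0,0],[40,0,0,0,0,0],[40,0,0,0,0,0],[0,0,0,0,0,0]]' | grep -E "t:|ee|ft"
python3 - <<'E'
from h import *
from workcell import ctrl, eyes, ticket
s=eyes.get_image("scene");t=eyes.get_image("top")
a=cv2.resize(s["img"][130:260,165:335,::-1],(512,392),interpolation=cv2.INTER_CUBIC)
b=cv2.resize(t["img"][140:240,205:365,::-1],(320,200),interpolation=cv2.INTER_CUBIC);b=np.hstack([b,np.zeros((200,192,3),np.uint8)])
cv2.imwrite("pics/c12.png",np.vstack([a,b]))
E
```

```text
ee_pos: [582.7, 92.8, 99.2]
ft_force: [-10.0, -1.5, 31.8]
ee_pos: [582.1, 92.6, 272.4]
ft_force: [0.7, 0.2, -0.8]
t: 47.92
ee_pos: [582.3, 258.7, 270.9]
ft_force: [-0.6, -0.2, 0.5]
```

View pics/c12.png

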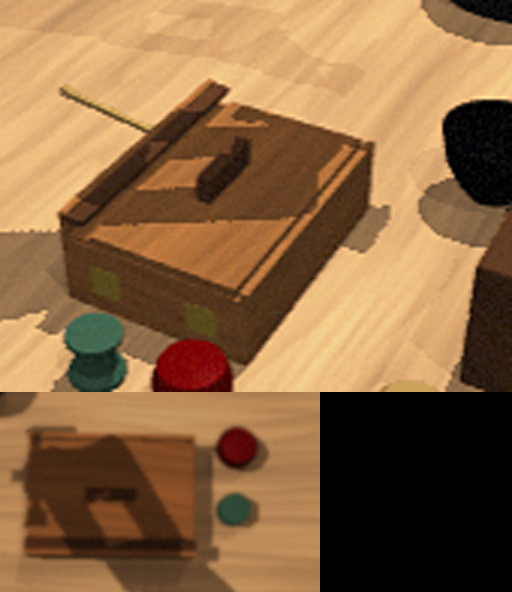

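```bash
python3 -c "
from workcell import ctrl, eyes, ticket
print(ticket.close_job())"
```

```text
the job is handed in; nothing more can be done
None
```

I handed the job in at about 48 s: all four jars present stand in the chest, the lid is hooked under the lip and closed, and all four corners are pressed until they stopped; `close_job()` returned no verdict.

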